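# Fetch the ink vial from the blue tilt-out bin

## Task

Tilt the blue-fronted parts bin well forward by the tab on its top edge, take out the tall ink vial that stands inside and set it down gently, standing or lying, inside the shallow wooden tray. Leave the blue bin tilted open, leave the red bin shut, and do not disturb the short vial on the table.

Things in the scene. Friction and masses are not known exactly. Their poses are not given: they have to be found in the camera images.
- blue_unit: Grey housing of the blue bin, fixed on the table; origin: centre of its underside, x to its back, y across, z up. 112 mm wide, 110 deep (front's outer face at x = -55 mm), roof 112 mm above the table. The roof starts 40 mm behind the front's outer face; before that it is open to above. A like unit beside it has a red front. The hinge line lies at x = -55, z = 10 mm, along y.
- blue_tab (a point): Middle of the top edge of the blue bin's pull tab: an upright plate, 44 mm wide (y), 8 thick (x, 4 mm to either face), standing 30 mm above the roof, flush with the 8 mm thick front. Free space behind it: hook it from behind with closed fingers or pinch it. z up along the front, x to the back; axes tilt with the bin. The hinge is 4 mm before and 132 mm below it in these axes.
- blue_bin (a joint): Tilt of the blue bin, rad: 0 shut and upright, grows as its top comes forward (towards the unit's -x), stop at 0.75. A stiff hinge (about 0.2 N m, some 2 to 3 N at the tab): the bin stays where it is left. Well open is above 0.6.
- red_bin (a joint): The same for the red bin; stays shut (0).
- vial_center (a point): Middle, half-way up, of the tall vial: 27 mm across, 78 tall (pale cap, 20 mm across, above 66), 20 to 45 g, loose, z up its axis. It stands in the blue bin, mid-width, 35 mm behind the front's outer face, in a cradle (20 mm wall before it, 10 mm cheeks beside it, open behind) and leans as the bin tilts. Bin 94 mm wide inside. Grip it across y from above; past 0.6 rad it lifts straight out.
- tray_in (a point): Centre of the inside of the shallow wooden tray, fixed on the table: 130 mm (its x) by 100 mm (its y), 22 mm high, walls 4 mm; z up. The floor bears rubber ribs along x, 4 mm wide, 18 mm apart, whose tops lie 7 mm above the table at this point; a vial laid along x rests between them.
- short_center (a point): Middle, half-way up, of the short vial with a dark cap (25 mm across, 50 mm tall) that stands on the table; a bystander, leave it alone.
Not all that is in view belongs to the job. Leave any pink look-alike of the part that bears red_bin alone.

How it is judged:
By the outcome, as a careful person would: the job done as asked, in the order asked, and still so for the second after the job is handed in, with the robot touching nothing.
It also fails if it takes over 67 s, if anything falls off the work surface, if the arm or the gripper's body presses on something with over 40 N, if the wrist force passes 120 N, or if a joint passes its speed limit or range.

## Robot

A 6-joint arm with a two-finger parallel gripper is mounted at the origin on a cart in front of the work surface, level with it; the furniture and walls round the work are solid. World frame = base frame: x ahead of the robot, y to its left, z up, the work surface at z = 0. Lengths are in m, angles in degrees, forces in N, time in s.
With the tool pointing down it reaches from about 0.35 to 0.875 m from the base axis. Payload 4.2 kg.
Tool frame: the origin (TCP) lies at the centre of the arm's flange, where the gripper is bolted on; the fingertips stand 182 mm ahead of it and the grasp point (between the pads) lies 164 mm ahead of it (r.nose_length is the distance from the TCP to the fingertips, in m); z points along the fingers, y is the line along which they close (so a half turn about z gives the same grasp; the last joint's range is limited). The gripper opens to 87 mm and grips with 3 to 60 N. Pads are 19 mm wide; open, the fingers measure 117 mm over their backs; the gripper's body (75 mm by 190 mm) begins 51 mm behind the grasp point.
Start: joints at [14.817, 22.042, 0.453, 0, -68.411, -14.817], TCP at [0.625, 0, 0.405] pointing down, gripper open.
Joint ranges: [-179.83, 179.83], [-69.29, 118.12], [-61.27, 80.66], [-181.25, 117.63], [-171.15, -9.14], [-177.46, 177.46]. Speed limits (degrees/s): [159.86, 159.86, 180, 180, 180, 180].

## Interface

Orientations are given as a 3x3 rotation matrix whose columns are the frame's x, y, z axes.
In Python, from station import r, vision gives the robot as it stands. The module is installed in compiled form; this text tells all that it offers.
- The arm moves only by the shell command python3 -m creep 'ROWS'. ROWS is JSON, a list of rows, each a list of 7 numbers: the opening, from -1 (shut) to 1 (fully open), then the shift along the tool's x, y, z in mm, then the turn, a rotation vector about the tool's x, y, z in degrees. A call has 1 to 8 rows; each row is the pose to reach, as a shift and turn from the pose commanded when the call began, along the tool's axes at that moment; what a row does not reach only later rows make up. A row lasts 1/12 s, in which the tool goes at most 41.7 mm and 7.16 degrees, less where a joint would pass 70% of its speed; a pose out of reach is approached as far as the arm can. A call with a gripper value outside its range is refused whole. The fingers move at their own pace and stop on an object; the grip force is fixed at half the most. Time passes only in rows, so rows that repeat a pose let the fingers close. It gives the time, the measured TCP pose, the force, the opening and the grip force at its end, in the units of the state.
- r.sense(): the state, without advancing time (a new reading comes with each control period).
- vision.capture(name): name is "scene" or "side" or "wrist"; returns (picture, depth): 480x640x3 uint8, red, green, blue; 480x640 float32, m along the optical axis (not along the pixel's ray), 0 where there is no reading.
- vision.camera_model(name): a dict with "vertical_fov" (degrees; the focal length in pixels is half the picture's height over the tangent of half this angle, whatever the lens; pixels are square), "cx", "cy" (the principal point, pixels), "distortion" ([k1, k2, p1, p2, k3] as OpenCV has them; the pictures are not rectified), "extrinsics" (4x4, takes a point from camera to world coordinates); the wrist camera has in their place "mount" (4x4, takes a point from camera to tool coordinates, whose origin is the TCP and whose axes are the flange's). Camera axes: x right, y down, z forward; pixel columns grow to the right and rows downward; lengths in m; the calibration is good to about 2 mm. A picture is of the moment at which its call begins: read the wrist's pose just before it. camera_model takes no time and is no camera call.
- r.finish_job(): hands the job in; it is judged then, once.
Trained networks look in the newest picture that a camera, given by its name, has taken for a name from the list of things; names that differ only in an ending like _2 or _b are one class to them, and where a whole thing is asked for, a point or a joint stands for the part that bears it (a point fixed in the world has none). Each returns a list of dicts, best first, with "conf" (0 to 1); they miss things now and then, are a little off and sometimes report something else, mostly with a low value. They report only what shows in the picture. A call takes as long as a camera call. They do not tell look-alikes from the thing itself.
- vision.find_in(camera, thing): "uv" ([column, row] in pixels, amid what is visible of it).
- vision.cut_out(camera, thing): "region" (480x640 bool, what is visible of it) and "uv" ([column, row] in pixels, amid what is visible of it).
The state is a dict: "time_s": time; "joints": joint angles; "joint_velocities": joint speeds; "effort": joint torques, N m; "tcp_pos": TCP position; "ee_rot": TCP orientation; "wrist_force": force on the tool from outside, world axes, zero at the start; "moment": the same for the moment, N m; "gripper_width": opening from 0.0 (shut) to 1.0 (fully open); "gripper_force": force on a finger pad.
Only numpy, scipy, OpenCV 4.12 (cv2) and the standard library are available. Lean on these libraries where they do the work, as an engineer would, in place of code of your own. Each camera call takes 0.05 s, during which the arm holds its last target. There are 200 camera calls.

## Working session

There is one attempt and no reset: what is moved stays moved. The work goes in short steps, Python scripts to look and compute and a shell command to move; the robot and the scene stay as the last step left them, time stands still between calls to the robot, and variables do not carry over. Pictures are saved under pics/ and viewed, at most 11 in all, crops included, and the job is handed in when it is done.

```bash
mkdir -p pics; cat > h.py <<'E'
import numpy as np, cv2
from station import r, vision
def cam(n):
    m=vision.camera_model(n); f=240/np.tan(np.radians(m["vertical_fov"]/2))
    K=np.array([[f,0,m["cx"]],[0,f,m["cy"]],[0,0,1]]); D=np.array(m["distortion"],float)
    if "extrinsics" in m: T=np.array(m["extrinsics"])
    else:
        s=r.sense(); W=np.eye(4); W[:3,:3]=s["ee_rot"]; W[:3,3]=s["tcp_pos"]; T=W@np.array(m["mount"])
    return K,D,T
def pts(uv,d,c):
    K,D,T=c; uv=np.asarray(uv,float).reshape(-1,1,2)
    n=cv2.undistortPoints(uv,K,D).reshape(-1,2); d=np.asarray(d).reshape(-1,1)
    return np.hstack([n*d,d])@T[:3,:3].T+T[:3,3]
def cloud(dep,c,mask=None):
    m=dep>0
    if mask is not None: m&=mask
    v,u=np.nonzero(m); return pts(np.c_[u,v],dep[m],c),u,v
def save(n,im): cv2.imwrite(n,cv2.cvtColor(im,cv2.COLOR_RGB2BGR))
E
python3 - <<'E'
from h import *
np.set_printoptions(precision=3,suppress=True)
for n in ["scene","side"]:
    c=cam(n); im,d=vision.capture(n); save(f"pics/{n}0.png",im); np.savez(f"{n}0.npz",im=im,d=d)
    print(n,c[2][:3,3])
    for t in ["blue_unit","blue_tab","blue_bin","red_bin","vial_center","tray_in","short_center"]:
        for k in vision.find_in(n,t)[:3]:
            u,v=map(int,np.round(k["uv"])); z=d[v,u]
            print(t,round(k["conf"],2),u,v,pts([[u,v]],[z],c)[0])
E
```

```text
scene [ 0.113 -0.569  1.017]
blue_unit 0.74 346 236 [0.639 0.113 0.018]
blue_tab 0.97 328 236 [0.572 0.089 0.084]
blue_bin 0.64 328 234 [0.57  0.088 0.093]
red_bin 0.67 263 173 [0.542 0.315 0.109]
red_bin 0.58 187 199 [0.358 0.334 0.111]
vial_center 0.46 340 227 [0.602 0.088 0.096]
tray_in 0.95 375 408 [ 0.444 -0.256  0.009]
short_center 0.72 346 321 [ 0.5   -0.082  0.034]
short_center 0.22 263 174 [0.542 0.315 0.106]
side [ 0.068 -0.791  0.532]
blue_unit 0.92 334 251 [0.596 0.04  0.086]
blue_tab 0.63 317 248 [0.568 0.074 0.087]
blue_bin 0.96 314 252 [0.57  0.092 0.069]
red_bin 0.84 262 222 [0.542 0.347 0.069]
red_bin 0.7 195 231 [0.361 0.399 0.058]
tray_in 0.59 353 367 [ 0.453 -0.256  0.008]
short_center 0.76 327 306 [ 0.501 -0.085  0.029]
```

View pics/scene0.png

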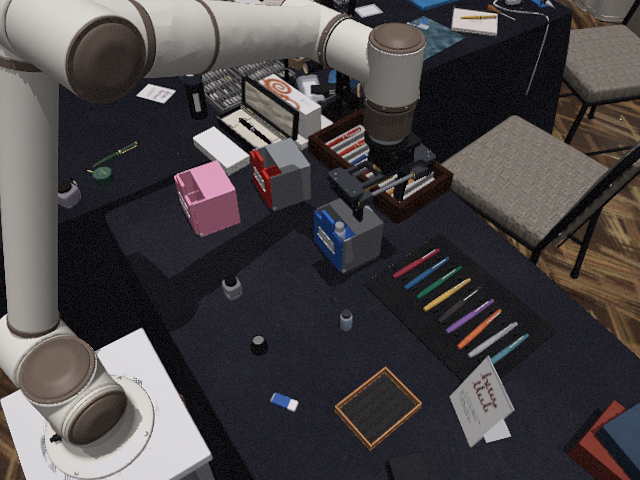

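```bash
python3 - <<'E'
from h import *
for n,(x0,x1,y0,y1) in {"scene":(270,430,170,290)}.items():
    im=np.load(f"{n}0.npz")["im"][y0:y1,x0:x1]; save(f"pics/{n}0c.png",cv2.resize(im,None,fx=5,fy=5,interpolation=cv2.INTER_CUBIC))
E
```

```text
(no output)
```

View pics/scene0c.png

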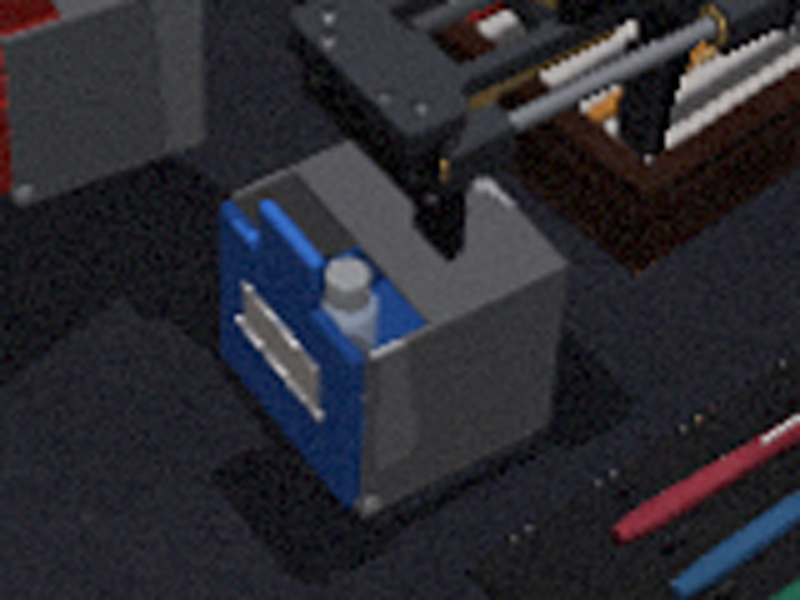

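The scene shows one blue-fronted bin, about (345,236), with its front towards the robot. The tab is at about (328,216) and the pale cap of the tall vial at (340,226). There is one red bin at (280,173); the pink one at (207,200) is a look-alike to leave alone. The short vials are at (346,320) and (232,288), and the tray is at (378,407). The enlarged crop confirms the blue bin. Next I'll fit its pose from depth.

```bash
python3 - <<'E'
from h import *
np.set_printoptions(precision=3,suppress=True)
for n in ["scene","side"]:
    z=np.load(f"{n}0.npz"); im,d=z["im"],z["d"]; c=cam(n)
    P,u,v=cloud(d,c); C=im[v,u].astype(int)
    near=(abs(P[:,0]-.62)<.14)&(abs(P[:,1]-.09)<.14)&(P[:,2]>.015)&(P[:,2]<.16)
    blue=near&(C[:,2]>1.6*C[:,0])&(C[:,2]>60)
    B=P[blue]; 
    # front plane fit, RANSAC-ish
    best=None; rng=np.random.default_rng(0)
    for _ in range(500):
        a=B[rng.choice(len(B),2,False),:2]; t=a[1]-a[0]; L=np.linalg.norm(t)
        if L<.03: continue
        nn=np.array([-t[1],t[0]])/L; e=abs((B[:,:2]-a[0])@nn)<.003
        if best is None or e.sum()>best.sum(): best=e
    F=B[best]; m=F[:,:2].mean(0); w,V=np.linalg.eigh(np.cov(F[:,:2].T)); nx=V[:,0]*np.sign(V[0,0]); ny=np.array([-nx[1],nx[0]])
    print(n,len(B),best.sum(),"yaw",np.degrees(np.arctan2(nx[1],nx[0])),"front pt",m,"std",w[0]**.5)
    s=(F[:,:2]-m)@ny; print(" y ext",np.percentile(s,[0,1,50,99,100]),"z ext",np.percentile(F[:,2],[1,99,100]))
    a,b=np.percentile(s,[.5,99.5]); mid=m+ny*(a+b)/2; print(" front mid",mid,"unit origin",mid+.055*nx,"width",b-a)
    tab=F[F[:,2]>.118]; 
    if len(tab)>5: st=(tab[:,:2]-mid)@ny; print(" tab y",st.min(),st.max(),len(tab))
    roof=near&~blue&(abs(P[:,2]-.112)<.006); R=(P[roof][:,:2]-m); 
    print(" roof x",np.percentile(R@nx,[1,99]),"y",np.percentile(R@ny,[1,99]),"z",np.median(P[roof][:,2]))
    # tray
    t=(abs(P[:,0]-.45)<.12)&(abs(P[:,1]+.256)<.12)&(P[:,2]>.014)&(P[:,2]<.03)&(C[:,0]>1.3*C[:,2])&(C[:,0]>70)
    T=P[t]; rect=cv2.minAreaRect((T[:,:2]*1000).astype(np.float32)); print(" tray",rect,np.median(T[:,2]),len(T))
E
```

```text
scene 977 772 yaw -1.3962044236828253 front pt [0.571 0.09 ] std 0.0012327573450564902
 y ext [-0.05  -0.049 -0.002  0.056  0.058] z ext [0.017 0.142 0.145]
 front mid [0.571 0.094] unit origin [0.626 0.093] width 0.10530020103823606
 tab y -0.021701379568141454 0.022881949857491837 121
 roof x [0.01  0.108] y [-0.051  0.061] z 0.1117993572977215
 tray ((449.016357421875, -258.22625732421875), (131.85975646972656, 100.87046813964844), 5.74559211730957) 0.0205554285426498 645
side 815 728 yaw -1.4072273494350926 front pt [0.571 0.088] std 0.0011736817495506984
 y ext [-0.049 -0.047 -0.002  0.059  0.062] z ext [0.016 0.142 0.144]
 front mid [0.571 0.095] unit origin [0.626 0.093] width 0.10921819767322094
 tab y -0.02385584831721105 0.02288365777219944 101
 roof x [0.009 0.108] y [-0.051  0.061] z 0.11250680561601947
 tray ((448.62152099609375, -258.2250671386719), (132.23971557617188, 101.8403091430664), 5.59733772277832) 0.020052043976554912 975
```

View pics/side0.png

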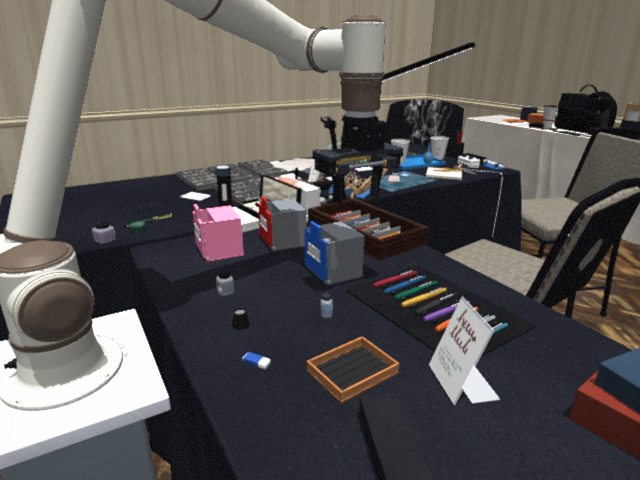

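```bash
python3 - <<'E'
from h import *
np.set_printoptions(precision=3,suppress=True)
s=r.sense(); print(s["ee_rot"],s["tcp_pos"],s["time_s"],s["gripper_width"],r.nose_length)
for n in ["scene","side"]:
    z=np.load(f"{n}0.npz"); im,d=z["im"],z["d"]; c=cam(n)
    P,u,v=cloud(d,c); C=im[v,u].astype(int)
    q=(abs(P[:,0]-.603)<.02)&(abs(P[:,1]-.092)<.025)&(P[:,2]>.06)&(P[:,2]<.112)&(C.min(1)>90)
    V=P[q]; print(n,q.sum(), np.percentile(V,[2,50,98],axis=0) if q.sum() else "")
E
python3 -m creep '[[-1,0,0,0,0,0,0],[-1,-10,-40,20,0,0,0],[-1,-20,-80,40,0,0,0],[-1,-28,-93,60,0,0,0]]'
```

```text
[[-0. -1.  0.]
 [-1.  0.  0.]
 [-0. -0. -1.]] [0.625 0.    0.405] 0.8 0.9946746839769577 0.1822
scene 116 [[0.596 0.083 0.067]
 [0.604 0.091 0.089]
 [0.615 0.106 0.107]]
side 27 [[0.599 0.082 0.091]
 [0.606 0.094 0.094]
 [0.621 0.107 0.112]]
time_s: 1.13
tcp_pos: [0.7206, 0.0281, 0.3457]
ee_rot: [[-0.0, -1.0, 0.005], [-1.0, 0.0, 0.0], [-0.0, -0.005, -1.0]]
wrist_force: [0.1, 0.3, 0.0]
gripper_width: 0.785
gripper_force: 0.0
```

```bash
python3 -m creep '[[-1,-15,30,0,0,0,-7],[-1,-30,60,0,0,0,-14],[-1,-45,90,0,0,0,-21],[-1,-60,115,0,0,0,-28],[-1,-65,123,0,0,0,-35],[-1,-65,123,0,0,0,-42],[-1,-65,123,0,0,0,-49],[-1,-65,123,0,0,0,-56]]'; python3 -m creep '[[-1,0,0,0,0,0,-7],[-1,0,0,0,0,0,-14],[-1,0,0,0,0,0,-21],[-1,0,0,0,0,0,-28],[-1,0,0,0,0,0,-34],[-1,0,0,0,0,0,-34],[-1,0,0,0,0,0,-34],[-1,0,0,0,0,0,-34]]'
python3 - <<'E'
from h import *
im,d=vision.capture("side"); save("pics/s1.png",cv2.resize(im[150:290,230:430],None,fx=4,fy=4))
E
```

```text
time_s: 1.8
tcp_pos: [0.5947, 0.0934, 0.3451]
ee_rot: [[0.833, -0.554, 0.001], [-0.554, -0.833, 0.0], [0.0, -0.0, -1.0]]
wrist_force: [-0.8, 0.1, 0.4]
gripper_width: 0.171
gripper_force: 0.0
time_s: 2.47
tcp_pos: [0.595, 0.093, 0.3448]
ee_rot: [[1.0, -0.002, 0.0], [-0.002, -1.0, -0.0], [0.0, 0.0, -1.0]]
wrist_force: [-0.0, -0.0, -0.6]
gripper_width: 0.004
gripper_force: 0.0
```

View pics/s1.png

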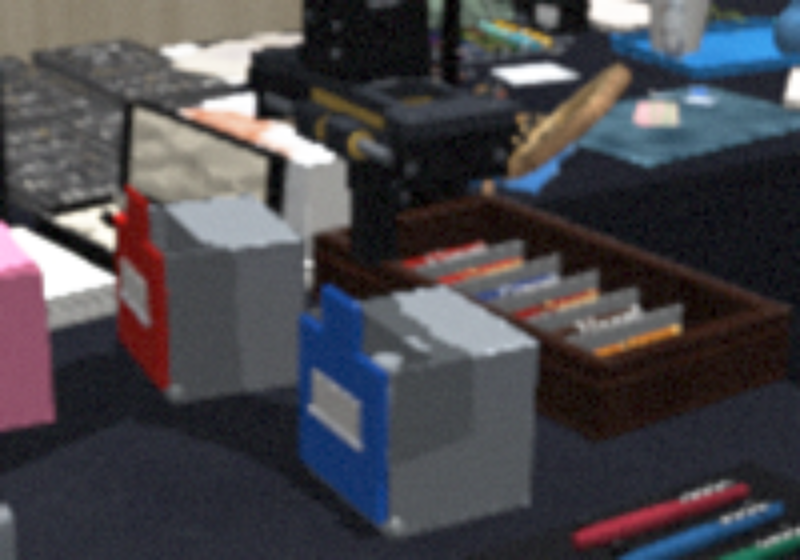

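```bash
python3 -m creep '[[-1,0,0,8,0,0,0],[-1,0,0,17,0,0,0],[-1,0,0,25,0,0,0],[-1,0,0,25,0,0,0]]'; python3 -m creep '[[-1,-10,0,0,0,2.5,0],[-1,-26,0,0,0,5,0],[-1,-42,0,0,0,7.5,0],[-1,-57,0,1.4,0,10,0],[-1,-70,0,3,0,12.5,0],[-1,-82.5,0,5.5,0,15,0],[-1,-95,0,8.3,0,17.5,0],[-1,-107.5,0,11.6,0,20,0]]'
python3 -m creep '[[-1,-12.8,0,-0.5,0,2.5,0],[-1,-25.5,0,-0.4,0,5,0],[-1,-38.3,0,0.2,0,7.5,0],[-1,-51,0,1.4,0,10,0],[-1,-63.6,0,3,0,12.5,0],[-1,-76,0,5.5,0,15,0],[-1,-88.5,0,8.3,0,17.5,0],[-1,-101,0,11.6,0,20,0]]'
python3 - <<'E'
from h import *
im,d=vision.capture("side"); save("pics/s2.png",cv2.resize(im[150:300,220:420],None,fx=4,fy=4)); np.savez("s2.npz",im=im,d=d); print(r.sense()["wrist_force"])
E
```

```text
time_s: 2.85
tcp_pos: [0.5942, 0.0928, 0.3168]
ee_rot: [[1.0, -0.001, -0.005], [-0.001, -1.0, -0.001], [-0.005, 0.001, -1.0]]
wrist_force: [-0.7, -0.0, -1.1]
gripper_width: 0.007
gripper_force: 0.0
time_s: 3.52
tcp_pos: [0.4877, 0.0941, 0.309]
ee_rot: [[0.938, 0.001, 0.346], [0.0, -1.0, 0.003], [0.346, -0.003, -0.938]]
wrist_force: [3.1, -2.7, 2.0]
gripper_width: 0.007
gripper_force: 1.0
time_s: 4.18
tcp_pos: [0.4428, 0.1236, 0.331]
ee_rot: [[0.824, -0.03, 0.565], [-0.002, -0.999, -0.049], [0.566, 0.039, -0.824]]
wrist_force: [1.9, -0.5, 0.8]
gripper_width: 0.002
gripper_force: 0.0
[-2.08923775 -0.53613529 -0.77158859]
```

View pics/s2.png

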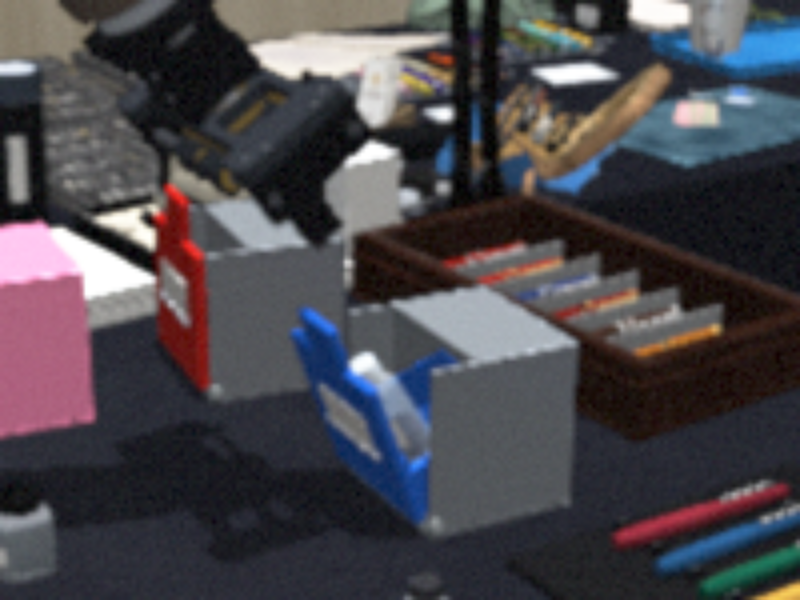

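```bash
python3 -m creep '[[-1,7,0,-12,0,-5,0],[-1,20,0,-15,0,-10,0],[-1,35,0,-10,0,-15,0],[-1,50,0,0,0,-20,0],[-1,50,0,0,0,-20,0],[-1,50,0,0,0,-20,0]]'
python3 - <<'E'
from h import *
np.set_printoptions(precision=3,suppress=True)
print(r.sense()["ee_rot"])
for n in ["scene","side"]:
    c=cam(n); im,d=vision.capture(n); P,u,v=cloud(d,c); C=im[v,u].astype(int)
    B=P[(abs(P[:,0]-.53)<.1)&(abs(P[:,1]-.093)<.08)&(P[:,2]>.015)&(P[:,2]<.16)&(C[:,2]>1.6*C[:,0])&(C[:,2]>60)]
    rel=B[:,[0,2]]-[.571,.01]; best=max(np.arange(0,.8,.01),key=lambda t:(abs(rel@[np.cos(t),np.sin(t)])<.003).sum())
    print(n,"tilt",best,(abs(rel@[np.cos(best),np.sin(best)])<.003).sum(),len(B))
E
```

```text
time_s: 4.73
tcp_pos: [0.4872, 0.1166, 0.3657]
ee_rot: [[0.881, -0.062, 0.47], [-0.024, -0.996, -0.086], [0.473, 0.064, -0.879]]
wrist_force: [2.2, -0.7, 0.8]
gripper_width: 0.008
gripper_force: 0.0
[[ 0.881 -0.062  0.47 ]
 [-0.024 -0.996 -0.086]
 [ 0.473  0.064 -0.879]]
scene tilt 0.33 223 757
side tilt 0.33 475 666
```

```bash
python3 -m creep '[[-1,0,0,0,0,0,0],[-1,0,0,0,0,0,0],[-1,0,0,0,0,0,0],[-1,0,0,0,0,0,0]]'; python3 -c "
from h import *
print(np.round(r.sense()['joints'],1))"
```

```text
time_s: 5.17
tcp_pos: [0.487, 0.1157, 0.3656]
ee_rot: [[0.879, -0.063, 0.473], [-0.024, -0.996, -0.088], [0.476, 0.066, -0.877]]
wrist_force: [-0.0, 0.7, 0.1]
gripper_width: 0.009
gripper_force: 0.0
[ 30.4   7.2 -42.6  47.6 -25.3  15.9]
```

```bash
cat >> h.py <<'E'
from scipy.spatial.transform import Rotation as Ro
def goto(p,tilt=0,yaw=0):
    """shift mm / rotvec deg in tool frame to TCP p, tool x=world x, tilt about tool y (deg, +: tips outwards)"""
    s=r.sense(); R=np.array(s["ee_rot"]); D=Ro.from_euler('z',yaw,degrees=True).as_matrix()@np.diag([1.,-1,-1])@Ro.from_euler('y',tilt,degrees=True).as_matrix()
    print("shift",np.round(R.T@(np.array(p)-s["tcp_pos"])*1000,1),"turn",np.round(Ro.from_matrix(R.T@D).as_rotvec(degrees=True),1),"t",s["time_s"])
E
python3 -c "
from h import *
goto([.565,.0935,.345])"
```

```text
shift [59.3 15.8 56.9] turn [  4.6 -28.4  -2.6] t 5.1667
```

```bash
python3 -m creep '[[-1,15,4,10,1,-6,-0.6],[-1,30,8,20,2,-12,-1.2],[-1,45,12,35,3,-18,-1.8],[-1,59,16,50,4,-24,-2.4],[-1,59,16,57,4.6,-28.4,-2.6],[-1,59,16,57,4.6,-28.4,-2.6],[-1,59,16,57,4.6,-28.4,-2.6],[-1,59,16,57,4.6,-28.4,-2.6]]'; python3 -c "
from h import *
goto([.559,.0935,.301])"
```

```text
time_s: 5.83
tcp_pos: [0.5654, 0.0933, 0.3446]
ee_rot: [[1.0, -0.001, 0.0], [-0.001, -1.0, -0.0], [0.0, 0.0, -1.0]]
wrist_force: [0.3, 0.8, -0.0]
gripper_width: 0.005
gripper_force: 0.0
shift [-6.4 -0.2 43.6] turn [ 0. -0. -0.] t 5.8333
```

```bash
python3 -m creep '[[-1,-3,0,12,0,0,0],[-1,-6,0,25,0,0,0],[-1,-6,0,38,0,0,0],[-1,-6,0,43.5,0,0,0],[-1,-6,0,43.5,0,0,0],[-1,-6,0,43.5,0,0,0]]'; python3 -m creep '[[-1,-7,0,0,0,0,0],[-1,-14,0,2,0,0,0],[-1,-21,0,4,0,0,0],[-1,-28,0,8,0,0,0],[-1,-35,0,12,0,0,0],[-1,-41,0,16,0,0,0],[-1,-46,0,19,0,0,0],[-1,-46,0,19,0,0,0]]'
python3 -m creep '[[-1,0,0,0,0,0,0],[-1,0,0,0,0,0,0]]'
cat >> h.py <<'E'
def tilt(n):
    c=cam(n); im,d=vision.capture(n); P,u,v=cloud(d,c); C=im[v,u].astype(int)
    B=P[(abs(P[:,0]-.53)<.1)&(abs(P[:,1]-.093)<.08)&(P[:,2]>.015)&(P[:,2]<.16)&(C[:,2]>1.6*C[:,0])&(C[:,2]>60)]
    rel=B[:,[0,2]]-[.571,.01]; f=lambda t:(abs(rel@[np.cos(t),np.sin(t)])<.003).sum(); b=max(np.arange(0,.85,.01),key=f)
    print(n,"tilt",b,f(b),len(B)); return im,d,c,P,u,v,C
E
python3 - <<'E'
from h import *
tilt("scene"); tilt("side")
E
```

```text
time_s: 6.33
tcp_pos: [0.5589, 0.0941, 0.302]
ee_rot: [[1.0, 0.001, 0.0], [0.001, -1.0, 0.0], [0.0, -0.0, -1.0]]
wrist_force: [-0.2, 0.7, -0.2]
gripper_width: 0.0
gripper_force: 0.0
time_s: 7.0
tcp_pos: [0.5117, 0.094, 0.2817]
ee_rot: [[1.0, 0.001, -0.003], [0.001, -1.0, 0.0], [-0.003, -0.0, -1.0]]
wrist_force: [0.5, -0.1, 0.9]
gripper_width: 0.007
gripper_force: 0.2
time_s: 7.17
tcp_pos: [0.5128, 0.094, 0.2821]
ee_rot: [[1.0, 0.001, -0.003], [0.001, -1.0, 0.0], [-0.003, -0.0, -1.0]]
wrist_force: [0.2, 0.4, 0.4]
gripper_width: 0.007
gripper_force: 0.0
scene tilt 0.68 315 1079
side tilt 0.7000000000000001 149 781
```

```bash
python3 -m creep '[[-1,2,0,-15,0,0,0],[-1,5,0,-40,0,0,0],[0,10,0,-75,0,0,0],[0,20,0,-100,0,0,0],[0,30,0,-100,0,0,0],[0,30,0,-100,0,0,0],[0,30,0,-100,0,0,0],[0,30,0,-100,0,0,0]]'
python3 - <<'E'
from h import *
np.set_printoptions(precision=4,suppress=True)
for n in ["scene","side","wrist"]:
    im,d,c,P,u,v,C=tilt(n)
    if n!="side": save(f"pics/{n}3.png",im if n=="wrist" else cv2.resize(im[170:290,270:430],None,fx=5,fy=5))
    for k in vision.cut_out(n,"vial_center")[:2]:
        m=k["region"]&(d>0); Q,_,_=cloud(d,c,m); 
        Q=Q[(abs(Q[:,0]-.56)<.06)&(abs(Q[:,1]-.093)<.03)]
        if len(Q)<20: print(k["conf"],k["uv"],len(Q)); continue
        w,V=np.linalg.eigh(np.cov(Q.T)); a=V[:,2]*np.sign(V[2,2])
        print(k["conf"],k["uv"],len(Q),"mean",Q.mean(0),"axis",a,"lim",Q.min(0),Q.max(0))
    # tray ribs
E
```

```text
time_s: 7.93
tcp_pos: [0.5425, 0.0938, 0.3807]
ee_rot: [[1.0, 0.0, -0.005], [0.0, -1.0, -0.0], [-0.005, 0.0, -1.0]]
wrist_force: [0.1, -0.3, -0.4]
gripper_width: 0.374
gripper_force: 0.0
scene tilt 0.66 433 1792
0.87 [320.1, 240.5] 351 mean [0.5569 0.0968 0.0709] axis [-0.8747  0.2027  0.4403] lim [0.5217 0.0827 0.0416] [0.5954 0.1161 0.0938]
side tilt 0.7000000000000001 148 778
0.76 [309.9, 251.2] 285 mean [0.5562 0.0938 0.0676] axis [-0.8438  0.1947  0.5   ] lim [0.5234 0.0827 0.0386] [0.5929 0.1124 0.0915]
wrist tilt 0.64 5348 14060
0.68 [311.7, 205.7] 2561 mean [0.5657 0.1017 0.0722] axis [-0.8797  0.1277  0.4582] lim [0.5246 0.0846 0.0313] [0.6015 0.1183 0.0916]
```

View pics/wrist3.png

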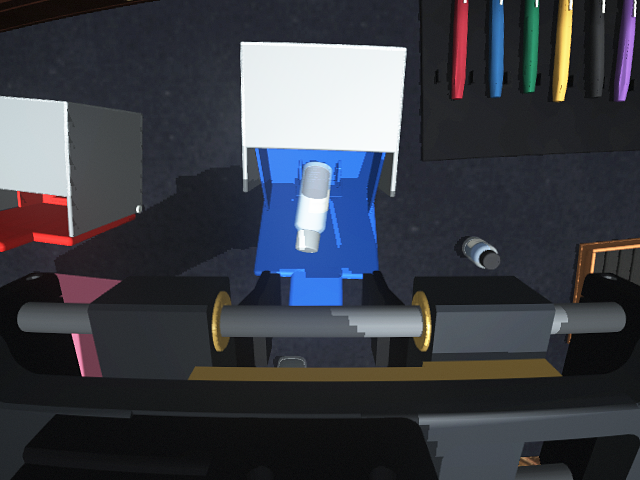

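The wrist view shows the blue bin open (250–380, 150–300) and the red bin shut. The tall vial leans further than the bin. Its cap at (308,240) rests towards the front and is turned slightly to the left, and its base is at (316,175). I'll fit its axis.

```bash
python3 - <<'E'
from h import *
from scipy.optimize import least_squares
np.set_printoptions(precision=4,suppress=True)
print(np.round(r.sense()["joints"],1))
for n in ["wrist","scene"]:
    c=cam(n); im,d=vision.capture(n); k=vision.cut_out(n,"vial_center")[0]
    m=cv2.erode(k["region"].astype(np.uint8),np.ones((3,3)))>0
    Q,_,_=cloud(d,c,m); Q=Q[(Q[:,0]>.54)&(Q[:,0]<.595)&(abs(Q[:,1]-.1)<.03)]
    def res(p):
        a=np.array([-1,p[2],p[3]]);a/=np.linalg.norm(a); o=np.array([.56,p[0],p[1]])
        return np.linalg.norm(np.cross(Q-o,a),axis=1)-.0135
    s=least_squares(res,[.097,.06,.1,.5],loss="soft_l1",f_scale=.001); p=s.x
    a=np.array([-1,p[2],p[3]]);a/=np.linalg.norm(a);A,_,_=cloud(d,c,k["region"]); t=(A-[.56,p[0],p[1]])@a
    print(n,len(Q),"at x=.56 y,z",p[:2],"axis",a,"elev",np.degrees(np.arcsin(a[2])),"yaw",np.degrees(np.arctan(p[2])),"ext",np.percentile(t,[1,99]),"rms",np.std(res(p)))
# tray ribs
c=cam("scene");im,d=vision.capture("scene")
save("pics/tray.png",cv2.resize(im[355:460,320:440],None,fx=5,fy=5))
E
```

```text
[ 26.7  15.9 -12.   -0.1 -62.2  63.4]
wrist 1875 at x=.56 y,z [0.1025 0.0637] axis [-0.872   0.119   0.4748] elev 28.349444077836385 yaw 7.76930462131049 ext [-0.0397  0.0372] rms 0.0010895737422905504
scene 210 at x=.56 y,z [0.1028 0.0623] axis [-0.8693  0.1076  0.4824] elev 28.839796193670132 yaw 7.053537056748771 ext [-0.0348  0.0404] rms 0.0018828380875188576
```

View pics/tray.png

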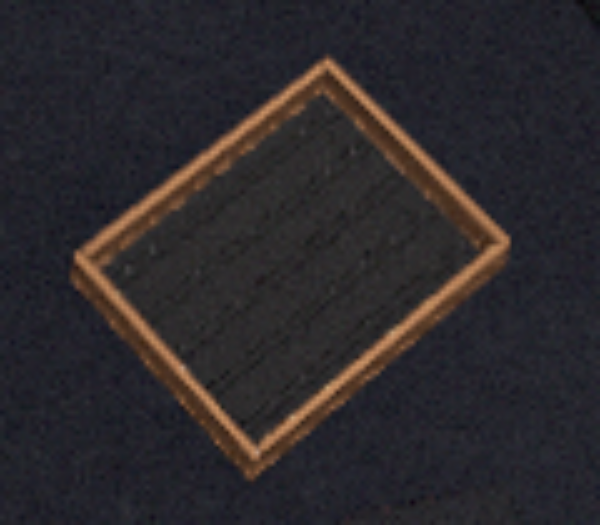

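```bash
python3 -c "
from h import *
goto([.560,.1025,.30],0,-7.7); goto([.560,.1025,.237],0,-7.7)"
```

```text
shift [16.9 -8.3 82.5] turn [-0.1  0.   7.7] t 8.4833
shift [ 17.   -8.2 145.5] turn [-0.1  0.   7.7] t 8.4833
```

```bash
python3 -m creep '[[-0.17,8,-4,20,0,0,4],[-0.17,17,-8,45,0,0,7.7],[-0.17,17,-8,70,0,0,7.7],[-0.17,17,-8,82,0,0,7.7],[-0.17,17,-8,82,0,0,7.7],[-0.17,17,-8,82,0,0,7.7],[-0.17,17,-8,82,0,0,7.7],[-0.17,17,-8,82,0,0,7.7]]'; python3 -m creep '[[-0.17,0,0,12,0,0,0],[-0.17,0,0,24,0,0,0],[-0.17,0,0,36,0,0,0],[-0.17,0,0,48,0,0,0],[-0.17,0,0,57,0,0,0],[-0.17,0,0,63,0,0,0],[-0.17,0,0,63,0,0,0],[-0.17,0,0,63,0,0,0]]'
python3 - <<'E'
from h import *
goto([.560,.1025,.237],0,-7.7)
im,d=vision.capture("wrist"); save("pics/w4.png",im)
E
```

```text
time_s: 9.15
tcp_pos: [0.5605, 0.1024, 0.3021]
ee_rot: [[0.991, -0.133, 0.002], [-0.133, -0.991, 0.002], [0.002, -0.002, -1.0]]
wrist_force: [0.7, 0.3, -0.4]
gripper_width: 0.418
gripper_force: 0.0
time_s: 9.82
tcp_pos: [0.5603, 0.1024, 0.2379]
ee_rot: [[0.991, -0.133, 0.0], [-0.133, -0.991, 0.001], [-0.0, -0.001, -1.0]]
wrist_force: [1.1, -0.8, 0.6]
gripper_width: 0.42
gripper_force: 0.0
shift [-0.3 -0.1  0.9] turn [-0.1  0.   0.1] t 9.8167
```

View pics/w4.png

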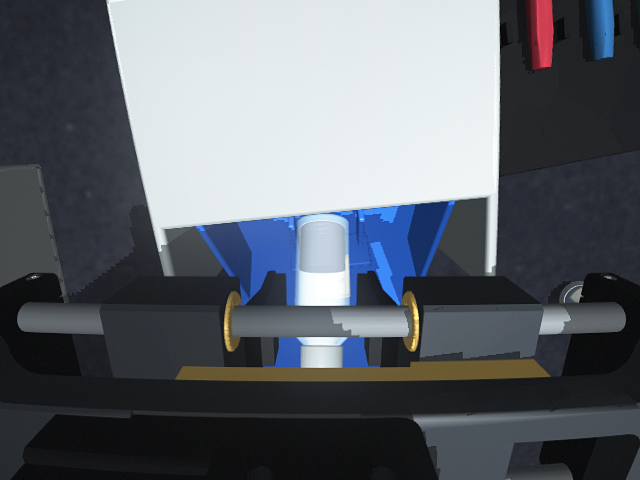

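The vial (columns 297–348) sits between the fingers, aligned with them. I'll close and lift.

```bash
python3 -m creep '[[-0.6,0,0,0,0,0,0],[-0.6,0,0,0,0,0,0],[-0.6,0,0,0,0,0,0],[-0.6,0,0,0,0,0,0],[-0.6,0,0,0,0,0,0],[-0.6,0,0,0,0,0,0]]'; python3 -m creep '[[-0.6,0,0,-5,0,0,0],[-0.6,0,0,-12,0,0,0],[-0.6,0,0,-22,0,0,0],[-0.6,0,0,-35,0,0,0],[-0.6,0,0,-50,0,0,0],[-0.6,0,0,-70,0,0,0],[-0.6,0,0,-95,0,0,0],[-0.6,0,0,-120,0,0,0]]'
python3 - <<'E'
from h import *
tilt("side")
im,d=vision.capture("scene"); save("pics/s5.png",cv2.resize(im[110:290,230:450],None,fx=3,fy=3))
E
```

```text
time_s: 10.37
tcp_pos: [0.5602, 0.1023, 0.238]
ee_rot: [[0.991, -0.133, 0.0], [-0.133, -0.991, 0.001], [0.0, -0.001, -1.0]]
wrist_force: [0.1, -0.0, 3.7]
gripper_width: 0.297
gripper_force: 30.0
time_s: 11.03
tcp_pos: [0.5598, 0.102, 0.3591]
ee_rot: [[0.991, -0.133, -0.001], [-0.133, -0.991, 0.001], [-0.001, -0.001, -1.0]]
wrist_force: [0.5, -0.1, -0.6]
gripper_width: 0.298
gripper_force: 30.0
side tilt 0.7000000000000001 149 998
```

View pics/s5.png

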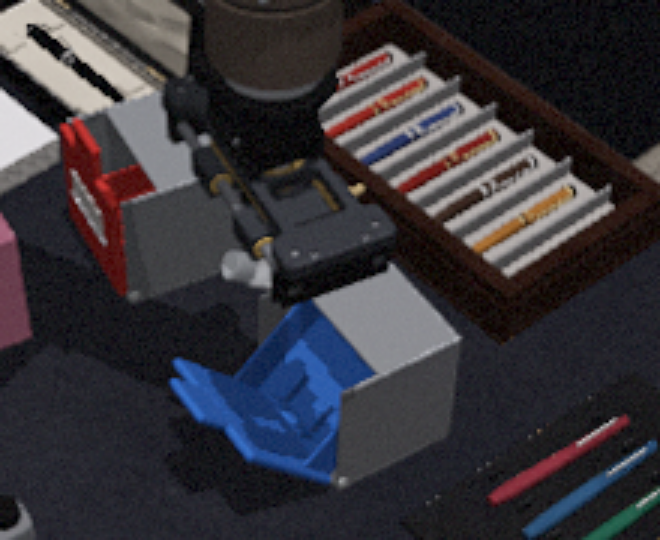

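```bash
python3 -m creep '[[-0.6,0,15,-10,0,0,3],[-0.6,-4,45,-20,0,0,9],[-0.6,-10,80,-20,0,0,15],[-0.6,-16,115,-20,0,0,22],[-0.6,-24,155,-20,0,0,29],[-0.6,-32,195,-20,0,0,36],[-0.6,-40,235,-20,0,0,43],[-0.6,-46,275,-20,0,0,50]]'; python3 -c "
from h import *
s=r.sense(); print(np.round(s['joints'],1)); goto([.45,-.258,.36],0,-174.3)"
```

```text
time_s: 11.8
tcp_pos: [0.4764, -0.1657, 0.3777]
ee_rot: [[0.53, -0.848, -0.0], [-0.848, -0.53, 0.001], [-0.001, -0.0, -1.0]]
wrist_force: [0.9, 0.4, -0.7]
gripper_width: 0.3
gripper_force: 30.0
[ -0.7  11.6 -18.5  -0.1 -59.9  32.8]
shift [64.3 71.3 17.5] turn [1.000e-01 1.000e-01 1.163e+02] t 11.8
```

```bash
python3 -m creep '[[-0.6,20,22,0,0,0,7],[-0.6,42,46,0,0,0,14],[-0.6,60,66,0,0,0,21],[-0.6,64,71,5,0,0,28],[-0.6,64,71,10,0,0,35],[-0.6,64,71,17,0,0,42],[-0.6,64,71,17,0,0,49],[-0.6,64,71,17,0,0,56]]' >/dev/null; python3 -m creep '[[-0.6,0,0,0,0,0,7],[-0.6,0,0,0,0,0,14],[-0.6,0,0,0,0,0,21],[-0.6,0,0,0,0,0,28],[-0.6,0,0,0,0,0,35],[-0.6,0,0,0,0,0,42],[-0.6,0,0,0,0,0,49],[-0.6,0,0,0,0,0,56]]'
python3 -m creep '[[-0.6,0,0,0,0,0,4],[-0.6,0,0,0,0,0,4],[-0.6,0,0,0,0,0,4]]'
python3 - <<'E'
from h import *
np.set_printoptions(precision=4,suppress=True)
goto([.45,-.258,.36],0,-174.3)
for n in ["scene","side"]:
    c=cam(n); im,d=vision.capture(n)
    for k in vision.cut_out(n,"vial_center")[:2]:
        Q,_,_=cloud(d,c,k["region"]); Q=Q[np.linalg.norm(Q-np.median(Q,0),axis=1)<.06]
        w,V=np.linalg.eigh(np.cov(Q.T)); print(n,k["conf"],k["uv"],len(Q),Q.mean(0),V[:,2],w**.5, Q.min(0),Q.max(0))
    if n=="side": save("pics/s6.png",cv2.resize(im[180:420,230:500],None,fx=2.5,fy=2.5))
E
```

```text
time_s: 13.13
tcp_pos: [0.4519, -0.2562, 0.3603]
ee_rot: [[-0.985, -0.173, -0.001], [-0.173, 0.985, 0.001], [0.001, 0.001, -1.0]]
wrist_force: [0.1, 0.2, 0.0]
gripper_width: 0.298
gripper_force: 29.9
time_s: 13.38
tcp_pos: [0.452, -0.2563, 0.3603]
ee_rot: [[-0.994, -0.112, -0.001], [-0.112, 0.994, 0.001], [0.001, 0.001, -1.0]]
wrist_force: [-0.2, -0.0, -0.3]
gripper_width: 0.295
gripper_force: 30.0
shift [ 2.2 -1.5  0.3] turn [ 0.1 -0.   0.8] t 13.3833
scene 0.6 [377.0, 370.3] 350 [ 0.428  -0.2616  0.1824] [-0.7677 -0.3182 -0.5562] [0.0033 0.0075 0.0101] [ 0.412  -0.2734  0.1657] [ 0.444  -0.2449  0.1951]
side 0.72 [349.8, 283.2] 452 [ 0.432  -0.2639  0.1828] [-0.8151 -0.1249 -0.5657] [0.0044 0.0074 0.0168] [ 0.4112 -0.2733  0.1563] [ 0.486  -0.2379  0.2077]
```

View pics/s6.png

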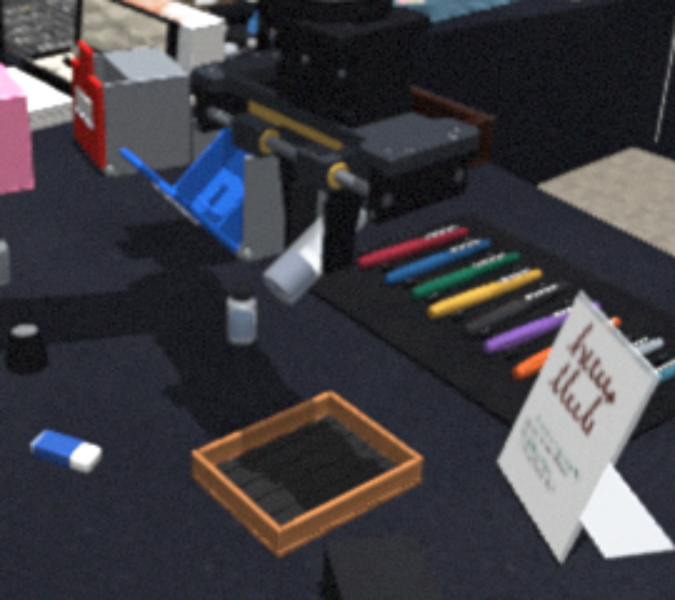

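```bash
cat > fit.py <<'E'
from h import *
from scipy.optimize import least_squares
def fit(names=("scene","side"),lim=.03):
    for n in names:
        c=cam(n); im,d=vision.capture(n); ks=vision.cut_out(n,"vial_center")
        if not ks: print(n,"none"); continue
        k=ks[0]; m=cv2.erode(k["region"].astype(np.uint8),np.ones((3,3)))>0
        Q,_,_=cloud(d,c,m); x0=np.median(Q,0); Q=Q[np.linalg.norm(Q-x0,axis=1)<lim]
        def res(p):
            a=np.array([1,p[2],p[3]]);a/=np.linalg.norm(a); o=np.array([x0[0],p[0],p[1]])
            return np.linalg.norm(np.cross(Q-o,a),axis=1)-.0135
        p=least_squares(res,[x0[1]+.005,x0[2]-.008,.1,.5],loss="soft_l1",f_scale=.001).x
        print(n,k["conf"],len(Q),"axis pt",np.round([x0[0],p[0],p[1]],4),"elev",np.round(np.degrees(np.arctan2(p[3],np.hypot(1,p[2]))),1),"yaw",np.round(np.degrees(np.arctan(p[2])),1),"rms",res(p).std())
if __name__=="__main__": fit()
E
python3 fit.py
```

```text
scene 0.61 228 axis pt [ 0.4263 -0.2589  0.1695] elev 30.2 yaw 4.7 rms 0.00138346573899013
side 0.84 361 axis pt [ 0.4296 -0.258   0.1724] elev 31.2 yaw 3.7 rms 0.0016185154551757272
```

```bash
python3 - <<'E'
from h import *
a=np.radians(5.7); ex=np.array([np.cos(a),np.sin(a)]); ey=np.array([-ex[1],ex[0]])
for n in ["scene","side"]:
    z=np.load(f"{n}0.npz"); im,d=z["im"],z["d"]; P,u,v=cloud(d,cam(n)); g=im[v,u].mean(1)
    q=(P[:,:2]-[.449,-.258]); X,Y=q@ex,q@ey; m=(abs(X)<.055)&(abs(Y)<.048)
    b=np.floor((Y[m]+.048)/.003).astype(int)
    print(n,[(round(-46.5+3*i),round(P[m][b==i,2].mean()*1e3,1),round(g[m][b==i].mean())) for i in range(32) if (b==i).any()])
E
python3 -c "
from h import *
s=r.sense(); print(np.round(s['joints'],1))"
```

```text
scene [(-46, np.float64(21.0), 126), (-44, np.float64(6.7), 69), (-40, np.float64(4.3), 47), (-38, np.float64(5.7), 40), (-34, np.float64(6.4), 40), (-32, np.float64(4.6), 43), (-28, np.float64(4.3), 45), (-26, np.float64(4.7), 44), (-22, np.float64(4.6), 44), (-20, np.float64(5.7), 40), (-16, np.float64(6.6), 41), (-14, np.float64(4.4), 42), (-10, np.float64(4.6), 44), (-8, np.float64(4.5), 44), (-4, np.float64(4.8), 43), (-2, np.float64(5.1), 40), (2, np.float64(6.2), 41), (4, np.float64(4.2), 42), (8, np.float64(4.1), 45), (10, np.float64(4.4), 45), (14, np.float64(4.4), 45), (16, np.float64(5.1), 39), (20, np.float64(5.7), 41), (22, np.float64(4.2), 44), (26, np.float64(4.3), 45), (28, np.float64(4.1), 45), (32, np.float64(4.2), 45), (34, np.float64(5.1), 40), (38, np.float64(5.7), 42), (40, np.float64(3.8), 43), (44, np.float64(4.1), 47), (46, np.float64(12.9), 78)]
side [(-46, np.float64(18.8), 120), (-32, np.float64(5.7), 75), (-28, np.float64(5.2), 57), (-26, np.float64(5.1), 54), (-22, np.float64(5.0), 52), (-20, np.float64(6.1), 48), (-16, np.float64(6.8), 52), (-14, np.float64(5.4), 53), (-10, np.float64(5.2), 53), (-8, np.float64(5.2), 54), (-4, np.float64(4.9), 51), (-2, np.float64(6.1), 46), (2, np.float64(6.5), 53), (4, np.float64(5.4), 54), (8, np.float64(4.9), 54), (10, np.float64(5.1), 55), (14, np.float64(5.2), 52), (16, np.float64(6.2), 48), (20, np.float64(6.6), 53), (22, np.float64(5.6), 54), (26, np.float64(5.3), 54), (28, np.float64(5.3), 55), (32, np.float64(5.2), 50), (34, np.float64(6.3), 50), (38, np.float64(6.8), 51), (40, np.float64(5.4), 56), (44, np.float64(6.9), 71), (46, np.float64(13.9), 92)]
[-11.7  14.1 -18.   -0.1 -58.  -72. ]
```

```bash
python3 -c "
from h import *
goto([.5235,-.2415,.2255],26,-174.3)"
```

```text
shift [-72.6   6.7 134.6] turn [-0.1 26.   0.7] t 13.7833
```

```bash
python3 -m creep '[[-0.6,-15,2,10,0,5,0],[-0.6,-30,4,30,0,10,0],[-0.6,-45,6,50,0,15,0],[-0.6,-60,6.7,75,0,20,0.5],[-0.6,-72.6,6.7,100,0,26,0.7],[-0.6,-72.6,6.7,120,0,26,0.7],[-0.6,-72.6,6.7,134,0,26,0.7],[-0.6,-72.6,6.7,134,0,26,0.7]]'
python3 -m creep '[[-0.6,0,0,0,0,0,0],[-0.6,0,0,0,0,0,0]]'; python3 fit.py;  python3 -c "
from h import *
goto([.5235,-.2415,.1775],26,-174.3)"
```

```text
time_s: 14.45
tcp_pos: [0.5229, -0.2411, 0.2223]
ee_rot: [[-0.891, -0.099, -0.443], [-0.089, 0.995, -0.043], [0.445, 0.001, -0.896]]
wrist_force: [0.8, -0.4, -0.3]
gripper_width: 0.296
gripper_force: 30.0
time_s: 14.62
tcp_pos: [0.5239, -0.2417, 0.2272]
ee_rot: [[-0.895, -0.099, -0.435], [-0.088, 0.995, -0.045], [0.437, -0.002, -0.899]]
wrist_force: [-0.9, -1.0, 0.1]
gripper_width: 0.296
gripper_force: 30.0
scene 0.67 331 axis pt [ 0.4303 -0.2516  0.0676] elev 5.4 yaw 4.4 rms 0.0018460300292238016
side 0.88 300 axis pt [ 0.4221 -0.2517  0.0684] elev 4.9 yaw 2.3 rms 0.002880379894963422
shift [-21.8   0.2  45.1] turn [-0.1  0.1 -0.1] t 14.8167
```

```bash
python3 -m creep '[[-0.6,-4,0,8,0,0,0],[-0.6,-8,0,16.5,0,0,0],[-0.6,-12,0,24.7,0,0,0],[-0.6,-15,0,31,0,0,0],[-0.6,-17.5,0,36,0,0,0],[-0.6,-17.5,0,36,0,0,0],[-0.6,-17.5,0,36,0,0,0]]'; python3 -m creep '[[-0.6,-0.9,0,1.8,0,0,0],[-0.6,-1.7,0,3.6,0,0,0],[-0.6,-2.2,0,4.5,0,0,0],[-0.6,-2.2,0,4.5,0,0,0],[-0.6,-2.2,0,4.5,0,0,0]]'
```

```text
time_s: 15.4
tcp_pos: [0.5234, -0.2416, 0.1855]
ee_rot: [[-0.894, -0.099, -0.438], [-0.088, 0.995, -0.045], [0.44, -0.001, -0.898]]
wrist_force: [0.1, -0.1, -0.7]
gripper_width: 0.299
gripper_force: 30.0
time_s: 15.82
tcp_pos: [0.5234, -0.2416, 0.1812]
ee_rot: [[-0.894, -0.099, -0.436], [-0.088, 0.995, -0.045], [0.439, -0.002, -0.899]]
wrist_force: [0.0, -0.2, -0.5]
gripper_width: 0.297
gripper_force: 30.0
```

Now 1 mm steps until contact.

```bash
python3 -m creep '[[-0.6,-0.5,0,1,0,0,0],[-0.6,-0.9,0,1.8,0,0,0],[-0.6,-0.9,0,1.8,0,0,0],[-0.6,-0.9,0,1.8,0,0,0]]'; python3 -m creep '[[-0.6,-0.5,0,1,0,0,0],[-0.6,-0.5,0,1,0,0,0],[-0.6,-0.5,0,1,0,0,0]]'
```

```text
time_s: 16.15
tcp_pos: [0.5234, -0.2416, 0.179]
ee_rot: [[-0.894, -0.099, -0.437], [-0.088, 0.995, -0.045], [0.439, -0.002, -0.898]]
wrist_force: [-0.7, -0.2, -0.7]
gripper_width: 0.297
gripper_force: 30.0
time_s: 16.4
tcp_pos: [0.5235, -0.2416, 0.1782]
ee_rot: [[-0.894, -0.099, -0.437], [-0.088, 0.995, -0.045], [0.439, -0.002, -0.899]]
wrist_force: [-0.4, 0.1, 1.6]
gripper_width: 0.297
gripper_force: 30.0
```

```bash
python3 -m creep '[[-0.38,0,0,0,0,0,0],[-0.36,0,0,0,0,0,0],[-0.34,0,0,0,0,0,0],[-0.31,0,0,0,0,0,0],[-0.28,0,0,0,0,0,0],[-0.25,0,0,0,0,0,0],[-0.22,0,0,0,0,0,0],[-0.22,0,0,0,0,0,0]]'; python3 -m creep '[[-0.22,2,0,-5,0,0,0],[-0.22,6,0,-12,0,0,0],[-0.22,10,0,-22,0,0,0],[-0.22,20,0,-40,0,0,0],[-0.22,35,0,-70,0,0,0],[-0.22,50,0,-100,0,0,0],[-0.22,65,0,-130,0,0,0],[-0.22,65,0,-130,0,0,0]]'
python3 - <<'E'
from h import *
import fit; fit.fit()
tilt("side"); 
im,d=vision.capture("side"); save("pics/s7.png",im)
E
```

```text
time_s: 17.07
tcp_pos: [0.5234, -0.2416, 0.178]
ee_rot: [[-0.894, -0.099, -0.437], [-0.088, 0.995, -0.045], [0.439, -0.002, -0.899]]
wrist_force: [-1.3, -0.2, -0.1]
gripper_width: 0.389
gripper_force: 0.0
time_s: 17.73
tcp_pos: [0.5234, -0.242, 0.332]
ee_rot: [[-0.9, -0.1, -0.424], [-0.088, 0.995, -0.05], [0.427, -0.008, -0.904]]
wrist_force: [0.7, -0.6, -0.0]
gripper_width: 0.391
gripper_force: 0.0
scene 0.6 315 axis pt [ 0.4396 -0.2498  0.0176] elev -2.3 yaw 4.7 rms 0.001624208970839034
side 0.57 402 axis pt [ 0.435  -0.2495  0.0187] elev 0.5 yaw 5.4 rms 0.002239065377843091
side tilt 0.7000000000000001 148 987
```

View pics/s7.png

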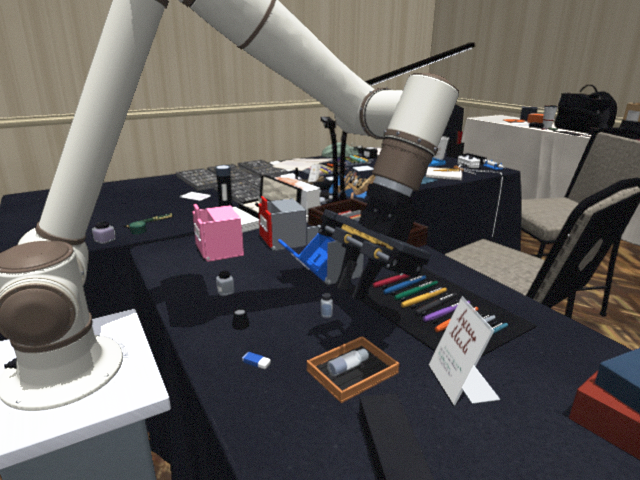

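The vial lies flat in the tray at (347,362). The blue bin is open at about 0.70 rad, the red bin is shut, the short vial at (327,305) is still standing, and the gripper is clear. Handing in.

```bash
python3 -m creep '[[-0.22,0,0,0,0,0,0],[-0.22,0,0,0,0,0,0],[-0.22,0,0,0,0,0,0]]' | head -1; python3 -c "
from station import r
print(r.finish_job())"
```

```text
time_s: 18.28
the job is handed in; nothing more can be done
None
```

I handed the job in at about 18 s: the tall vial lies flat in the wooden tray, the blue bin is open at about 0.70 rad, the red bin is still shut and the short vial is where it stood.

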